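# Right the fallen pepper mill and slide it home in the rack

## Task

The square pepper mill has fallen over on the round board: stand it upright and slide it fully home into the rack's empty bay, in under the carrying bar and up against the back stop. Push the glass jar that sticks out of its bay fully home too, keep the tin home in its bay, and leave everything else standing where it is.

Things in the scene. Friction and masses are not known exactly. Their poses are not given: they have to be found in the camera images.
- mill: the pepper mill that has fallen over: a square wooden body 58 x 58 x 70 mm with a round steel head 42 mm across and 48 mm tall on its end (118 mm in all, about 0.3 kg). Origin: centre of the underside (the wooden end); its z runs along the mill from the underside to the head (up once it stands), x and y are square to its side faces. It starts lying on one of its side faces on the round board
- rack: steel rack fixed to the worktop, three bays side by side (84 mm apart) under one round carrying bar. Origin: on the worktop 80 mm in front of the middle bay's home point; x points from the open front into the rack, y along the row. The bar (12 mm thick) runs along y at x = +95 mm, its axis 135 mm above the worktop, from y = -136 to +136 mm, on a post at each end
- bay_empty: the empty bay: an open-fronted, open-topped slot without a floor. Origin: on the worktop, where the centre of a container's underside lies when fully home; x into the bay, z up. Walls 45 mm high stand 64 mm apart (y = -32 to 32 mm) from the back to x = -32 mm, then flare to about 70 mm at the mouth, x = -54 mm. Back stop 55 mm high, its face at x = 30.5 mm
- bay_tin: the bay, same shape and axes as bay_empty, in which the tin stands
- bay_jar: the bay, same shape and axes as bay_empty, in which the glass jar stands part way
- tin: square white tin with a steel lid, 58 x 58 mm, 96 mm tall (origin: centre of its underside, z up); it starts fully home in its bay
- jar: square clear glass jar 58 x 58 x 72 mm with a round black lid 50 mm across, 88 mm tall (origin: centre of its underside, z up); it starts upright in its bay but sticks out of the front, 25 to 40 mm short of home
- board: round wooden serving board, 340 mm across, 8 mm thick, fixed on the worktop (origin: centre of its underside, z up)
- ramekin: white bowl on the board, 72 mm across, 45 mm tall; a bystander (origin: centre of its underside, z up)
- jam_jar: amber jar on the board, 56 mm across, 75 mm tall; a bystander (origin: centre of its underside, z up)
- egg_cup: white egg cup on the board, 48 mm across, 60 mm tall; a bystander (origin: centre of its underside, z up)
- sugar_bowl: white open sugar bowl, 72 mm across, 52 mm tall, standing in front of the tin's bay; a bystander (origin: centre of its underside, z up)
- canister: steel can, 64 mm across, 100 mm tall, at the back; a bystander (origin: centre of its underside, z up)
- oil_bottle: green bottle, 60 mm across, 140 mm tall, at the back; a bystander (origin: centre of its underside, z up)
- spatula: spatula lying on the worktop at the far right; a bystander (origin: on its underside, x along it)
Things that resemble listed ones, but are neither listed nor needed, are in the scene too. What is meant by the mill is not orange or yellow, and is the larger of those in its own colour.

How it is judged:
By the outcome, as a careful person would: the job done as asked, in the order asked, and still so for the second after the job is handed in, with the robot touching nothing.
It also fails if it takes over 72 s, if anything falls off the work surface, if the arm or the gripper's body presses on something with over 40 N, if the wrist force passes 120 N, or if a joint passes its speed limit or range.

## Robot

A 7-joint arm with a two-finger parallel gripper is mounted at the origin on the work surface. World frame = base frame: x ahead of the robot, y to its left, z up, the work surface at z = 0. Lengths are in m, angles in rad, forces in N, time in s.
With the tool pointing down it reaches from about 0.425 to 0.8 m from the base axis. Payload 8.3 kg.
Tool frame: the origin (TCP) lies midway between the tips of the shut fingers; the grasp point (between the pads) lies env.grip_depth behind it (env.grip_depth is the distance from the TCP to the grasp point, in m); z points along the fingers, y is the direction in which the jaws open and shut (so a half turn about z gives the same grasp; the last joint's range is limited). The gripper opens to 85 mm and grips with 20 to 120 N. Pads are 22 mm wide; open, the fingers measure 114 mm over their backs; the gripper's body (76 mm by 85 mm) begins 54 mm behind the grasp point. The pads swing forward as they close: fully open they stand 13 mm farther back than shut.
Start: joints at [-1.369, 0.383, 0.016, 1.37, -0.006, 1.388, -0.046], TCP at [0.164, 0.603, 0.211] pointing down, gripper open.
Joint ranges: [-2.95, 2.95], [-0.25, 2.06], [-1.52, 1.56], [0.18, 2.33], [-1.44, 4.58], [0.02, 2.06], [-3.01, 3.01]. Speed limits (rad/s): [2.39, 2.39, 3.01, 3.01, 3.14, 3.14, 3.14].

## Interface

Orientations are given as a rotation vector (axis times angle).
In Python, from plant import env, claw, eyes, ticket, models, readout gives the robot as it stands. Calls block until the motion is done:
- env.goto(position, orientation): joint-space move of the TCP to a pose.
- env.move_straight(position, rot=None, feed=0.15, f_stop=None): straight line of the TCP; rot=None keeps the orientation; feed is the mean speed in m/s. With f_stop (N) it stops when the force on the tool has changed by that much, and returns True; else False.
- env.movej(angles): joint-space move.
- claw.gripper_open() and claw.close_gripper(): open the fingers fully, or close them until they stop; the grip force is fixed at half the most.
- env.pause(seconds).
- env.solve_ik(position, orientation): joint angles nearest the present ones, or None.
- eyes.grab_frame(name): name is "scene" or "top" or "wrist"; returns a dict with "frame" (400x640x3 uint8, blue, green, red), "fx", "fy", "cx", "cy" (pixels), "rvec" (rotation vector, rad) and "tvec" (3), from world to camera coordinates, as OpenCV has them. Camera axes: x right, y down, z forward; pixel columns grow to the right and rows downward; lengths in m; the calibration is good to about 2 mm. A picture is of the moment at which its call begins. There is no depth.
A pose or a line that the arm cannot do raises env.MotionError and nothing moves.
- ticket.finish_job(): hands the job in, once; it reports no verdict.
Trained networks look in the newest picture that a camera, given by its name, has taken for a name from the list of things; names that differ only in an ending like _2 or _b are one class to them, and where a whole thing is asked for, a point or a joint stands for the part that bears it (a point fixed in the world has none). Each returns a list of dicts, best first, with "confidence" (0 to 1); they miss things now and then, are a little off and sometimes report something else, mostly with a low value. They report only what shows in the picture. A call takes as long as a camera call. They do not tell look-alikes from the thing itself.
- models.search_frame(camera, query): "bbox" ([left, top, width, height] in pixels, round what is visible of it).
- models.silhouettes(camera, query): "region" (400x640 bool, what is visible of it) and "bbox" ([left, top, width, height] in pixels, round what is visible of it).
- models.mark_of(camera, query): "uv" ([column, row] in pixels: a listed point, or the origin of a listed thing).
Readings, each from a call of its own:
- readout.get_t(): time.
- readout.get_joints(): joint angles.
- readout.get_joint_vel(): joint speeds.
- readout.get_effort(): joint torques, N m.
- readout.get_tcp_pos(): TCP position.
- readout.get_eef_rot(): TCP orientation.
- readout.get_wrist_force(): force on the tool from outside, world axes, zero at the start.
- readout.get_wrist_torque(): the same for the moment, N m.
- readout.get_grip_width(): opening from 0.0 (shut) to 1.0 (fully open).
Only numpy, scipy, OpenCV 4.12 (cv2) and the standard library are available. Lean on these libraries where they do the work, as an engineer would, in place of code of your own. Each camera call takes 0.05 s, during which the arm holds its last target. There are 200 camera calls.

## Working session

There is one attempt and no reset: what is moved stays moved. The work goes in short steps, each a Python script; the robot and the scene stay as the last script left them, time stands still between calls to the robot, and variables do not carry over. Pictures are saved under pics/ and viewed, about 8 in all and at most 12, crops included, and the job is handed in when it is done.

```bash
ls; mkdir -p pics; python3 - <<'E'
from plant import env,claw,eyes,ticket,models,readout
import cv2
for n in("scene","top"):
    f=eyes.grab_frame(n); cv2.imwrite(f"pics/{n}1.png",f["frame"])
    print(n,f["fx"],f["cx"],f["cy"],f["rvec"],f["tvec"])
    for q in("mill","rack","bay_empty","bay_tin","bay_jar","jar","tin","sugar_bowl","board"):
        print(q,[(round(r["confidence"],2),[round(float(v)) for v in r["uv"]]) for r in models.mark_of(n,q)])
print(env.grip_depth,readout.get_t(),readout.get_eef_rot())
E
```

```text
pics
scene 382.09029234644134 319.8716981192217 200.29887874054165 [ 0.97325242  2.3048714  -1.19273857] [ 0.4475962  -0.0857695   1.29049098]
mill [(0.86, [416, 238]), (0.76, [345, 162]), (0.74, [239, 153]), (0.64, [268, 209])]
rack [(0.56, [403, 296])]
bay_empty [(0.79, [352, 303]), (0.33, [335, 218]), (0.2, [391, 320])]
bay_tin [(0.94, [389, 320]), (0.43, [392, 319])]
bay_jar []
jar [(0.93, [432, 328])]
tin [(0.91, [393, 322]), (0.57, [429, 324]), (0.53, [428, 338])]
sugar_bowl [(0.93, [415, 281]), (0.69, [242, 176])]
board [(0.6, [291, 217])]
top 410.0130302153299 318.09658308896724 201.37447684685637 [ 2.15888576 -2.1124717   0.19433572] [-0.13728112  0.48283725  1.31840858]
mill [(0.88, [455, 218]), (0.59, [244, 229]), (0.56, [352, 174]), (0.56, [368, 290])]
rack [(0.37, [341, 185])]
bay_empty [(0.7, [248, 156])]
bay_tin [(0.67, [228, 158])]
bay_jar [(0.5, [202, 164])]
jar [(0.79, [200, 172]), (0.69, [227, 160])]
tin [(0.95, [228, 160])]
sugar_bowl [(0.92, [230, 196])]
board [(0.88, [341, 185])]
0.0187 1.0 [-4.14645505e-01 -3.11405901e+00  1.44912259e-04]
```

View pics/scene1.png

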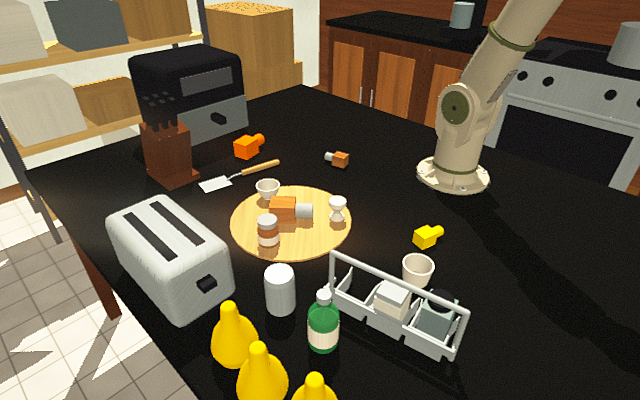

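View pics/top1.png

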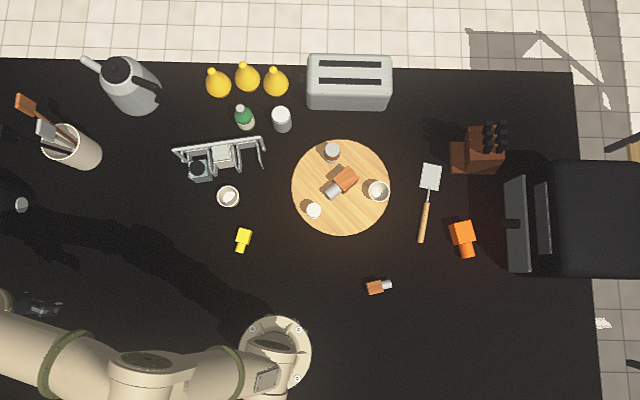

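The pictures show four mill-like things. In the top view they are:
- orange at (463,238)
- yellow at (243,240)
- small brown at (378,287)
- larger brown with a steel head, lying on the round board at (341,182)

The last one fits: it's brown, the larger of the two browns, and on the board. The jar's bay is at (200,170), the tin's at (222,158) and the empty one at (250,153). I'll confirm with close-ups from the wrist camera.

```bash
cat > h.py <<'E'
from plant import env,claw,eyes,ticket,models,readout
import cv2, numpy as np
from scipy.spatial.transform import Rotation as Ro
def cam(f):
    K=np.array([[f["fx"],0,f["cx"]],[0,f["fy"],f["cy"]],[0,0,1]]);return K,np.array(f["rvec"],float),np.array(f["tvec"],float)
def unproj(f,uv,z):
    K,r,t=cam(f);R=cv2.Rodrigues(r)[0];d=R.T@np.linalg.solve(K,[uv[0],uv[1],1]);c=-R.T@t
    return c+d*(z-c[2])/d[2]
def proj(f,P):
    K,r,t=cam(f);return cv2.projectPoints(np.atleast_2d(P).astype(float),r,t,K,None)[0][:,0]
def tool(z,y):
    z=np.array(z,float)/np.linalg.norm(z);y=np.array(y,float);y-=z*(y@z);y/=np.linalg.norm(y)
    return Ro.from_matrix(np.c_[np.cross(y,z),y,z])
E
python3 - <<'E'
from h import *
f=eyes.grab_frame("top")
for n,uv,z in [("body",(346,178),.04),("head",(332,190),.04),("egg",(313,211),.04),("jam",(331,150),.05),("ram",(378,190),.03),("empty",(248,156),0),("tin",(228,160),0),("jar",(202,164),0),("jarO",(200,172),0),("sugar",(230,196),0),("postL",(175,150),.135),("postR",(263,138),.135),("board",(341,187),.008)]:
    print(n,unproj(f,uv,z).round(3))
# view poses
for p in [(0.48,-0.2,.33),(0.5,.2,.33)]:
  for yaw in (0,90,180,270):
    c=np.deg2rad(yaw); q=env.solve_ik(p,tool([0,0,-1],[np.cos(c),np.sin(c),0]).as_rotvec()); print(p,yaw,None if q is None else np.round(q,2))
w=eyes.grab_frame("wrist");K,r,t=cam(w);R=cv2.Rodrigues(r)[0]
Rt=Ro.from_rotvec(readout.get_eef_rot()).as_matrix();p=np.array(readout.get_tcp_pos())
print("wrist cam in tool",(Rt.T@(-R.T@t-p)).round(3),"axis",(Rt.T@R.T).round(2).tolist(),w["fx"])
E
```

```text
body [ 0.568 -0.219  0.04 ]
head [ 0.526 -0.172  0.04 ]
egg [ 0.453 -0.111  0.04 ]
jam [ 0.661 -0.167  0.05 ]
ram [ 0.531 -0.328  0.03 ]
empty [0.648 0.12  0.   ]
tin [0.632 0.189 0.   ]
jar [0.615 0.278 0.   ]
jarO [0.587 0.283 0.   ]
sugar [0.505 0.175 0.   ]
postL [0.623 0.327 0.135]
postR [0.669 0.053 0.135]
board [ 0.543 -0.204  0.008]
(0.48, -0.2, 0.33) 0 [-0.11  0.13  0.5   1.45 -0.06  1.58  0.39]
(0.48, -0.2, 0.33) 90 [-0.04  0.12  0.43  1.45 -0.05  1.58  1.95]
(0.48, -0.2, 0.33) 180 [-0.74  0.3   1.38  1.47 -0.3   1.61 -2.52]
(0.48, -0.2, 0.33) 270 [-0.14  0.13  0.54  1.45 -0.07  1.58 -1.18]
(0.5, 0.2, 0.33) 0 [-0.92  0.18  0.57  1.4  -0.1   1.59 -0.35]
(0.5, 0.2, 0.33) 90 [-0.77  0.17  0.39  1.4  -0.06  1.59  1.19]
(0.5, 0.2, 0.33) 180 [-0.66  0.17  0.26  1.39 -0.04  1.59  2.74]
(0.5, 0.2, 0.33) 270 [-0.97  0.18  0.63  1.41 -0.11  1.59 -1.92]
wrist cam in tool [ 0.081 -0.    -0.164] axis [[-0.0, -0.95, -0.31], [1.0, -0.0, -0.0], [-0.0, -0.31, 0.95]] 359.94739083333303
```

```bash
python3 - <<'E'
from h import *
import pickle
rv=tool([0,0,-1],[0,1,0]).as_rotvec(); F={}
for n,p in (("rack",(0.5,.2,.33)),("board",(0.5,-0.2,.33))):
    env.goto(p,rv); env.pause(.2)
    f=eyes.grab_frame("wrist");cv2.imwrite(f"pics/w_{n}.png",f["frame"]);F[n]=f
    for q in (("bay_empty","bay_tin","bay_jar","jar","tin","sugar_bowl","rack") if n=="rack" else ("mill","egg_cup","jam_jar","ramekin")):
        print(q,[(round(r["confidence"],2),np.round(r["uv"]).tolist(),unproj(f,r["uv"],0 if n=="rack" else .008)[:2].round(4).tolist()) for r in models.mark_of("wrist",q)])
    if n=="board":F["mask"]=models.silhouettes("wrist","mill")
pickle.dump(F,open("F.pkl","wb"));print(readout.get_t())
E
```

```text
bay_empty [(0.91, [256.0, 242.0], [0.6467, 0.1115]), (0.57, [66.0, 250.0], [0.6604, -0.1763])]
bay_tin []
bay_jar []
jar [(0.76, [368.0, 202.0], [0.5839, 0.2752])]
tin [(0.78, [313.0, 236.0], [0.638, 0.1958])]
sugar_bowl [(0.81, [294.0, 140.0], [0.4944, 0.1713])]
rack []
mill [(0.9, [566.0, 59.0], [0.3919, 0.1165]), (0.66, [279.0, 214.0], [0.6015, -0.2523])]
egg_cup [(0.8, [381.0, 109.0], [0.4536, -0.1134])]
jam_jar [(0.64, [221.0, 160.0], [0.5212, -0.3293]), (0.6, [335.0, 249.0], [0.6559, -0.1698])]
ramekin [(0.8, [221.0, 160.0], [0.5225, -0.3287]), (0.18, [589.0, 138.0], [0.4915, 0.1681])]
5.625
```

View pics/w_rack.png

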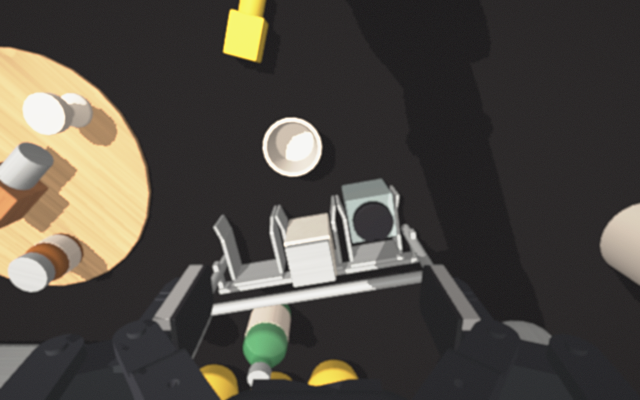

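View pics/w_board.png

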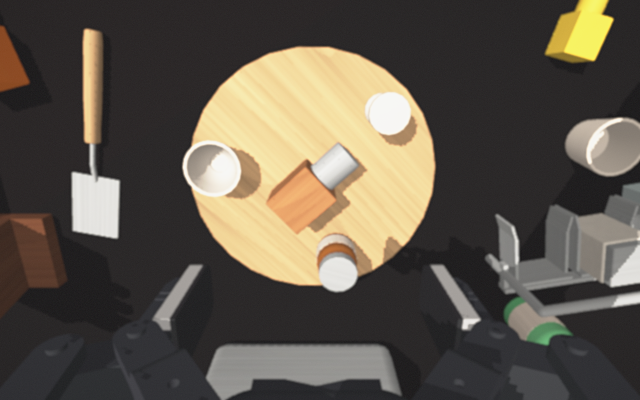

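The crop confirms the target: the brown body with steel head lies on the board at about (312,185). I'll fit its silhouette and the rack's bar, then overlay the fits to check them.

```bash
cat > fit.py <<'E'
from h import *
import pickle
from scipy.optimize import minimize
F=pickle.load(open("F.pkl","rb"));f=F["board"]
m=[s for s in F["mask"] if 240<s["bbox"][0]<340][0]["region"]
print("mask",m.sum(),m.nonzero()[1].min(),m.nonzero()[1].max())
b=np.array([[x,y,z] for x in(-.029,.029) for y in(-.029,.029) for z in(0,.07)])
a=np.linspace(0,2*np.pi,24);hd=np.array([[.021*np.cos(t),.021*np.sin(t),z] for t in a for z in(.07,.118)])
def R(th): h=np.array([np.cos(th),np.sin(th),0]);return np.c_[[0,0,1],np.cross(h,[0,0,1]),h]
def hulls(p): return [cv2.convexHull(proj(f,q@R(p[2]).T+[p[0],p[1],.037]).astype(np.float32)) for q in(b,hd)]
def cost(p):
    im=np.zeros((1600,2560),np.uint8)
    for hh in hulls(p): cv2.fillPoly(im,[((hh+.5)*4).astype(np.int32)],1)
    im=cv2.resize(im.astype(np.float32),(640,400),interpolation=cv2.INTER_AREA);return np.abs(im-m).sum()
best=min((minimize(cost,[.59,-.245,th],method="Nelder-Mead",options=dict(initial_simplex=[[.59,-.245,th],[.61,-.245,th],[.59,-.225,th],[.59,-.245,th+.2]])) for th in(2.2,2.5)),key=lambda r:r.fun)
print("mill underside",best.x.round(4),best.fun)
g=F["rack"]
A=unproj(g,(214,308),.135);B=unproj(g,(421,277),.135);print("bar",A,B)
d=(B-A)[:2];yaw=np.arctan2(-d[0],d[1]);X=np.array([np.cos(yaw),np.sin(yaw)]);Y=np.array([-X[1],X[0]])
bar=(A+B)[:2]/2; print("yaw",yaw,"len",np.linalg.norm(d))
o=bar-.095*X
# use bar line for depth, refine: tin home / empty mark
for s in(-.084,0,.084): print("bay",s,(o+.08*X+s*Y).round(4))
im=cv2.resize(f["frame"][120:280,180:440],None,fx=2.3,fy=2.3,interpolation=cv2.INTER_CUBIC)
for hh in hulls(best.x): cv2.polylines(im,[((hh+.5-[180,120])*2.3).astype(np.int32)],True,(255,0,0))
g2=cv2.resize(g["frame"][150:330,190:450],None,fx=2.3,fy=2.3,interpolation=cv2.INTER_CUBIC)
def dr(pts,c):
    P=np.array([np.r_[o+x*X+y*Y,z] for x,y,z in pts]);cv2.polylines(g2,[((proj(g,P)+.5-[190,150])*2.3).astype(np.int32)],False,c)
dr([(.095,-.136,.135),(.095,.136,.135)],(255,0,0))
for s in(-.084,0,.084):
    for w in(-.032,.032): dr([(.1105,s+w,.045),(.048,s+w,.045)],(0,0,255))
    dr([(.1105,s-.032,.055),(.1105,s+.032,.055)],(0,255,0))
dr([(.051,-.029,.096),(.109,-.029,.096),(.109,.029,.096),(.051,.029,.096),(.051,-.029,.096)],(0,255,255))
cv2.imwrite("pics/fit.png",np.vstack([im,g2[:, :im.shape[1]]])[:, :])
E
python3 fit.py; python3 -c "
import cv2;i=cv2.imread('pics/fit.png');print(i.shape);cv2.imwrite('pics/fit.png',cv2.resize(i,None,fx=.76,fy=.76,interpolation=cv2.INTER_AREA))"
```

```text
Traceback (most recent call last):
  File "fit.py", line 5, in <module>
    m=[s for s in F["mask"] if 240<s["bbox"][0]<340][0]["region"]
      ~~~~~~~~~~~~~~~~~~~~~~~~~~~~~~~~~~~~~~~~~~~~~~^^^
IndexError: list index out of range
[ WARN:0@0.018] global loadsave.cpp:275 findDecoder imread_('pics/fit.png'): can't open/read file: check file path/integrity
Traceback (most recent call last):
AttributeError: 'NoneType' object has no attribute 'shape'
```

```bash
python3 - <<'E'
from h import *
import pickle
F=pickle.load(open("F.pkl","rb"))
for i in range(3):
    F["board"]=eyes.grab_frame("wrist");s=models.silhouettes("wrist","mill");print([(x["bbox"],round(x["confidence"],2)) for x in s])
    F["mask"]=s
    if any(240<x["bbox"][0]<340 for x in s):break
else:
    mk=np.full((400,640),cv2.GC_BGD,np.uint8);mk[140:238,262:362]=cv2.GC_PR_BGD
    cv2.fillPoly(mk,[np.array([(304,161),(335,143),(357,160),(336,189),(303,233),(267,200)])],cv2.GC_PR_FGD)
    cv2.grabCut(F["board"]["frame"],mk,None,np.zeros((1,65)),np.zeros((1,65)),5,cv2.GC_INIT_WITH_MASK)
    F["mask"]=[dict(region=(mk==1)|(mk==3),bbox=[265,0,0,0])]
pickle.dump(F,open("F.pkl","wb"))
E
python3 fit.py; python3 -c "
import cv2;i=cv2.imread('pics/fit.png');print(i.shape);cv2.imwrite('pics/fit.png',cv2.resize(i,None,fx=.76,fy=.76,interpolation=cv2.INTER_AREA))"
```

```text
[([546.3, 1.3, 66.0, 61.9], 0.75), ([263.3, 143.4, 97.2, 92.0], 0.61), ([0.0, 29.8, 26.9, 60.7], 0.58), ([615.6, 194.5, 23.4, 34.4], 0.48)]
mask 4072 267 357
mill underside [ 0.5869 -0.2445  2.3109] 156.25
bar [0.66889226 0.08229868 0.135     ] [0.62817439 0.3190651  0.135     ]
yaw 0.17030891376623192 len 0.24024213230353547
bay -0.084 [0.648  0.1154]
bay 0 [0.6338 0.1981]
bay 0.084 [0.6195 0.2809]
(782, 598, 3)
```

View pics/fit.png

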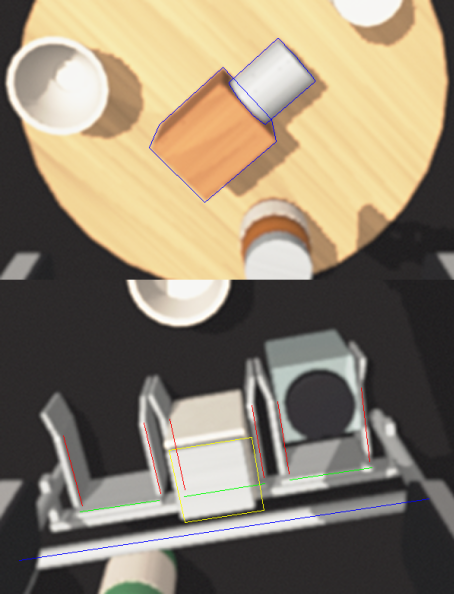

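The mill fit is tight. The rack fit looks about 5 mm off sideways, judging by the tin's lid. I'll refine the tin's position, which marks the home point, from the two fixed cameras, and check IK for the grasp and placing poses.

```bash
cat > fit2.py <<'E'
from h import *
from scipy.optimize import minimize
yaw=.17
def sil(cam_,q,H,w,near):
    f=eyes.grab_frame(cam_);out=[]
    for s in models.silhouettes(cam_,q):
        m=s["region"]; 
        if m.sum()<50: continue
        b=np.array([[x,y,z] for x in(-w,w) for y in(-w,w) for z in(0,H)])
        c,sn=np.cos(yaw),np.sin(yaw);R=np.array([[c,-sn,0],[sn,c,0],[0,0,1]])
        def hull(p): return cv2.convexHull(proj(f,b@R.T+[p[0],p[1],0]).astype(np.float32))
        def cost(p):
            im=np.zeros((3200,5120),np.uint8);cv2.fillPoly(im,[((hull(p)+.5)*8).astype(np.int32)],1)
            return np.abs(cv2.resize(im.astype(np.float32),(640,400),interpolation=cv2.INTER_AREA)-m).sum()
        p=np.array(near);r=minimize(cost,p,method="Nelder-Mead",options=dict(initial_simplex=[p,p+[.012,0],p+[0,.012]]))
        out.append((round(s["confidence"],2),int(m.sum()),r.x.round(4),round(r.fun)))
    return out
if __name__=="__main__":
    for c in("top","scene"):
        print(c,"tin",sil(c,"tin",.096,.029,(.633,.195))); print(c,"jar",sil(c,"jar",.072,.029,(.59,.277)))
    th=2.311;h=np.array([np.cos(th),np.sin(th),0]);Z=np.array([0,0,1.])
    u=np.array([.5869,-.2445,.037]);X=np.array([np.cos(yaw),np.sin(yaw),0]);Y=np.cross(Z,X)
    for a in np.deg2rad([20,30,35]):
      for s in(1,-1):
        R0=tool(-Z*np.cos(a)-h*np.sin(a),s*np.cross(Z,h))
        g=u+h*.036; g0=g-R0.as_matrix()[:,2]*.008; 
        q0=env.solve_ik(g0+R0.as_matrix()[:,2]*env.grip_depth,R0.as_rotvec())
        R1=tool(X*np.cos(a)-Z*np.sin(a),s*Y)
        # sign check: tool y relative to h-> must map consistently
        M=R1.as_matrix()@R0.as_matrix().T
        tcp1=np.array([.648,.112,.045])-X*.075+R1.as_matrix()[:,2]*.01
        q1=env.solve_ik(tcp1,R1.as_rotvec())
        print(np.rad2deg(a).round(),s,(M@h).round(2),None if q0 is None else np.round(q0,2),None if q1 is None else np.round(q1,2))
E
python3 fit2.py
```

```text
top tin [(0.89, 446, array([0.633, 0.195]), 86)]
top jar [(0.69, 441, array([0.5817, 0.2707]), 50)]
scene tin [(0.92, 1103, array([0.6191, 0.1834]), 678)]
scene jar [(0.95, 1273, array([0.5796, 0.2663]), 306)]
20.0 1 [-0. -0.  1.] [-0.81  0.79  1.36  2.   -0.93  0.78 -1.43] None
20.0 -1 [-0. -0.  1.] [-0.52  0.43  0.85  1.99 -0.24  0.57  1.16] None
30.0 1 [-0.  0.  1.] [ 1.16  0.68 -1.28  2.06  1.41  1.    3.01] None
30.0 -1 [-0.  0.  1.] [-0.61  0.38  0.84  2.13  0.15  0.35  0.74] None
35.0 1 [-0. -0.  1.] [ 0.26  0.28 -0.2   2.15  1.14  0.51  2.99] None
35.0 -1 [-0. -0.  1.] [-0.62  0.36  0.79  2.19  0.58  0.28  0.28] None
```

```bash
python3 - <<'E'
from h import *
yaw=.17;Z=np.array([0,0,1.])
home=np.array([.645,.112,0]);X0=np.array([np.cos(yaw),np.sin(yaw),0])
homej=home+.168*np.array([-X0[1],X0[0],0])
for nm,H in(("empty",home),("jar",homej)):
 for d in(-.12,-.075,-.03):
  row=[]
  for phi in(-30,-15,0,15,30):
   X=Ro.from_euler("z",phi,degrees=True).apply(X0)
   for s in(1,-1):
    ok=[]
    for t in range(0,91,10):
      a=np.deg2rad(t);R=tool(X*np.sin(a)-Z*np.cos(a),s*np.cross(Z,X))
      if env.solve_ik(H+X0*d+Z*.045,R.as_rotvec()) is not None: ok.append(t)
    row.append((phi,s,ok))
  print(nm,d,row)
E
```

```text
empty -0.12 [(-30, 1, [0, 10, 20, 30]), (-30, -1, [0, 10, 20, 30]), (-15, 1, [0, 10, 20, 30]), (-15, -1, [0, 10, 20, 30]), (0, 1, [0, 10, 20, 30]), (0, -1, [0, 10, 20, 30]), (15, 1, [0, 10, 20, 30]), (15, -1, [0, 10, 20, 30]), (30, 1, [0, 10, 20, 30]), (30, -1, [0, 10, 20, 30])]
empty -0.075 [(-30, 1, [0, 10, 20, 30, 40, 90]), (-30, -1, [0, 10, 20, 30, 40, 90]), (-15, 1, [0, 10, 20, 30]), (-15, -1, [0, 10, 20, 30]), (0, 1, [0, 10, 20, 30]), (0, -1, [0, 10, 20, 30]), (15, 1, [0, 10, 20, 30]), (15, -1, [0, 10, 20, 30]), (30, 1, [0, 10, 20, 30, 40, 90]), (30, -1, [0, 10, 20, 30, 40, 90])]
empty -0.03 [(-30, 1, [0, 10, 20, 30, 40, 50, 60, 70, 80, 90]), (-30, -1, [0, 10, 20, 30, 40, 50, 60, 70, 80, 90]), (-15, 1, [0, 10, 20, 30, 40]), (-15, -1, [0, 10, 20, 30, 40]), (0, 1, [0, 10, 20, 30, 40]), (0, -1, [0, 10, 20, 30, 40]), (15, 1, [0, 10, 20, 30, 40]), (15, -1, [0, 10, 20, 30, 40]), (30, 1, [0, 10, 20, 30, 40, 50, 60, 70, 80, 90]), (30, -1, [0, 10, 20, 30, 40, 50, 60, 70, 80, 90])]
jar -0.12 [(-30, 1, [0, 10, 20, 30, 40, 50, 60, 70, 80, 90]), (-30, -1, [0, 10, 20, 30, 40, 50, 60, 70, 80,
[... 339 characters left out ...]
 80, 90]), (-15, 1, [0, 10, 20, 30, 40, 50, 60, 80, 90]), (-15, -1, [0, 10, 20, 30, 40, 50, 60, 80, 90]), (0, 1, [0, 10, 20, 30, 40]), (0, -1, [0, 10, 20, 30, 40]), (15, 1, [0, 10, 20, 30, 40]), (15, -1, [0, 10, 20, 30, 40]), (30, 1, [0, 10, 20, 30, 40]), (30, -1, [0, 10, 20, 30, 40])]
jar -0.03 [(-30, 1, [0, 10, 20, 30, 40, 50, 60, 70, 80, 90]), (-30, -1, [0, 10, 20, 30, 40, 50, 60, 70, 80, 90]), (-15, 1, [0, 10, 20, 30, 40, 50, 60, 70, 80, 90]), (-15, -1, [0, 10, 20, 30, 40, 50, 60, 70, 80, 90]), (0, 1, [0, 10, 20, 30, 40, 50]), (0, -1, [0, 10, 20, 30, 40, 50]), (15, 1, [0, 10, 20, 30, 40]), (15, -1, [0, 10, 20, 30, 40]), (30, 1, [0, 10, 20, 30, 40, 50]), (30, -1, [0, 10, 20, 30, 40, 50])]
```

```bash
cat > plan.py <<'E'
from h import *
Z=np.array([0,0,1.]);th=2.311;h=np.array([np.cos(th),np.sin(th),0]);u0=np.array([.5869,-.2445,.037])
yaw=.17;X=np.array([np.cos(yaw),np.sin(yaw),0]);Y=np.cross(Z,X)
def grasp(a,s,al=.036,sh=.008):
    R0=tool(-Z*np.cos(a)-h*np.sin(a),s*np.cross(Z,h));z=R0.as_matrix()[:,2]
    return R0,u0+h*al-z*sh+z*env.grip_depth
def stand(a,s,P,D,R0,p0):
    R1=tool(D*np.cos(a)-Z*np.sin(a),s*np.cross(Z,D));return R1,np.array(P)+(R1*R0.inv()).apply(p0-u0)
E
python3 - <<'E'
from plan import *
res=[]
for ad in(25,32):
 a=np.deg2rad(ad)
 for s in(1,-1):
  R0,p0=grasp(a,s);q0=env.solve_ik(p0,R0.as_rotvec())
  if q0 is None: continue
  for x in(.44,.49,.54,.59,.64):
   for y in(.01,.05,.09):
    for dg in range(-180,180,30):
     D=np.array([np.cos(np.deg2rad(dg)),np.sin(np.deg2rad(dg)),0])
     R1,p1=stand(a,s,(x,y,.004),D,R0,p0);q1=env.solve_ik(p1,R1.as_rotvec())
     if q1 is not None: res.append((np.abs(np.array(q1)-q0).max().round(2),ad,s,x,y,dg,np.round(q1,2).tolist()))
print(len(res))
for r in sorted(res)[:16]:print(r)
from collections import Counter;print(Counter(r[5] for r in res))
E
```

```text
441
(np.float64(1.01), 25, -1, 0.44, 0.05, -60, [-1.18, 0.63, 0.24, 2.16, 0.92, 1.21, 1.99])
(np.float64(1.04), 25, -1, 0.44, 0.09, -60, [-1.21, 0.66, 0.22, 2.08, 0.87, 1.26, 2.02])
(np.float64(1.05), 25, -1, 0.44, 0.01, -60, [-1.16, 0.61, 0.27, 2.23, 0.98, 1.16, 1.96])
(np.float64(1.05), 25, 1, 0.64, 0.09, 90, [0.02, 0.98, 0.46, 1.47, -1.33, 1.69, -2.19])
(np.float64(1.06), 32, 1, 0.64, 0.09, 60, [1.24, 1.22, -1.3, 1.91, 0.28, 0.47, 2.82])
(np.float64(1.08), 25, -1, 0.49, 0.01, -60, [-1.11, 0.65, 0.33, 2.15, 1.01, 1.12, 2.04])
(np.float64(1.08), 25, -1, 0.49, 0.05, -60, [-1.14, 0.67, 0.3, 2.08, 0.95, 1.17, 2.07])
(np.float64(1.08), 32, 1, 0.64, 0.05, 60, [1.29, 1.23, -1.3, 1.87, 0.25, 0.55, 2.88])
(np.float64(1.09), 25, 1, 0.64, 0.05, 90, [0.08, 1.0, 0.46, 1.41, -1.3, 1.73, -2.19])
(np.float64(1.1), 32, 1, 0.64, 0.01, 60, [1.34, 1.25, -1.3, 1.82, 0.24, 0.63, 2.93])
(np.float64(1.11), 25, -1, 0.49, 0.09, -60, [-1.17, 0.7, 0.28, 2.0, 0.9, 1.23, 2.1])
(np.float64(1.11), 25, 1, 0.49, 0.09, 90, [-0.13, 0.88, 0.68, 1.88, -1.31, 1.76, -1.89])
(np.float64(1.12), 25, -1, 0.64, 0.09, 90, [0.16, 0.94, 0.24, 1.46, -1.19, 1.58, 0.91])
(np.float64(1.13), 25, -1, 0.54, 0.01, -60, [-1.07, 0.7, 0.38, 2.05, 1.02, 1.08, 2.11])
(np.float64(1.14), 25, 1, 0.54, 0.09, 90, [-0.13, 0.93, 0.68, 1.75, -1.37, 1.78, -1.98])
(np.float64(1.14), 32, 1, 0.59, 0.09, 60, [1.33, 1.17, -1.3, 2.03, 0.2, 0.43, 2.89])
Counter({-90: 60, -60: 60, 90: 60, 120: 60, -120: 57, 60: 54, 150: 30, -150: 22, -30: 22, 30: 10, -180: 6})
```

```bash
python3 - <<'E'
from plan import *
a=np.deg2rad(25);s=-1
R0,p0=grasp(a,s);z0=R0.as_matrix()[:,2]
D=np.array([np.cos(np.deg2rad(-60)),np.sin(np.deg2rad(-60)),0])
R1,p1=stand(a,s,(.48,0,.003),D,R0,p0)
env.goto(p0-z0*.12,R0.as_rotvec())
env.move_straight(p0-z0*.04,feed=.2)
print("hit",env.move_straight(p0,feed=.1,f_stop=15))
claw.close_gripper();print("grip",readout.get_grip_width(),readout.get_t())
env.move_straight(p0+Z*.16,feed=.25)
env.goto(p1+Z*.12,R1.as_rotvec());print(readout.get_grip_width(),readout.get_t())
env.move_straight(p1+Z*.015,feed=.15)
print("down",env.move_straight(p1-Z*.008,feed=.03,f_stop=6),np.array(readout.get_tcp_pos())-p1,readout.get_t())
f=eyes.grab_frame("scene");cv2.imwrite("pics/st.png",cv2.resize(f["frame"][140:360,200:500],None,fx=2,fy=2))
E
```

```text
hit False
grip 0.6636014929890602 8.8917
0.6630938350912329 10.975
down True [ 2.52445706e-05  9.36489184e-05 -2.23993008e-03] 12.4167
```

View pics/st.png

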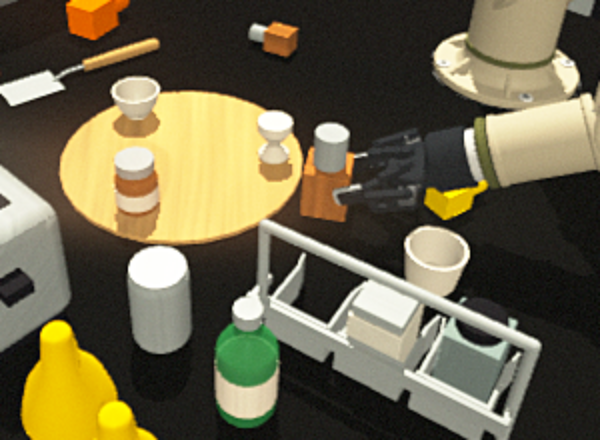

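The mill stands upright at crop (330,175), clear of the board. Next I'll regrip it from above by the head and carry it to the mouth of the empty bay.

```bash
cat >> plan.py <<'E'
home=np.array([.647,.112,0])
E
python3 - <<'E'
from plan import *
z=Ro.from_rotvec(readout.get_eef_rot()).as_matrix()[:,2];p=np.array(readout.get_tcp_pos())
claw.gripper_open();env.move_straight(p-z*.11,feed=.2);env.move_straight(p-z*.11+Z*.14,feed=.3)
best=None
for k in range(4):
    an=np.deg2rad(-60+90*k);d=np.deg2rad(-20.26)
    Ra=tool(-Z,[np.cos(an),np.sin(an),0]);
    if k%2: continue
    Rb=tool(-Z,[np.cos(an+d),np.sin(an+d),0])
    qa=env.solve_ik([.48,0,.19],Ra.as_rotvec());qb=env.solve_ik(home-X*.12+Z*.1,Rb.as_rotvec())
    print(k,None if qa is None else np.round(qa,2),None if qb is None else np.round(qb,2))
    if qa is None or qb is None: continue
    c=np.abs(np.array(qa)-readout.get_joints()).max()+np.abs(np.array(qa)-qb).max()
    if best is None or c<best[0]: best=(c,Ra,Rb)
_,Ra,Rb=best
env.goto([.48,0,.20],Ra.as_rotvec())
f=eyes.grab_frame("wrist");cv2.imwrite("pics/regrip.png",f["frame"])
print([(round(r["confidence"],2),np.round(r["uv"]).tolist(),unproj(f,r["uv"],0)[:2].round(3)) for r in models.mark_of("wrist","mill")])
for n in("top","scene"):
    f=eyes.grab_frame(n);print(n,[(round(r["confidence"],2),unproj(f,r["uv"],0)[:2].round(3)) for r in models.mark_of(n,"mill")])
np.save("Rab.npy",[Ra.as_rotvec(),Rb.as_rotvec()]);print(readout.get_t())
E
```

```text
0 [-1.28  0.22  1.4   1.82 -0.23  1.29 -0.87] [-1.2   0.66  1.36  1.8  -0.68  1.26 -1.05]
2 [-0.53  0.08  0.5   1.8  -0.04  1.27  2.07] [-0.56  0.29  0.4   1.78 -0.12  1.1   1.62]
[(0.8, [461.0, 148.0], array([0.39 , 0.119])), (0.61, [312.0, 164.0], array([ 0.479, -0.004]))]
top [(0.71, array([ 0.202, -0.284])), (0.71, array([ 0.431, -0.607]))]
scene [(0.95, array([ 0.403, -0.633])), (0.75, array([ 0.487, -0.011])), (0.71, array([0.37 , 0.094])), (0.67, array([ 0.183, -0.317]))]
15.3833
```

View pics/regrip.png

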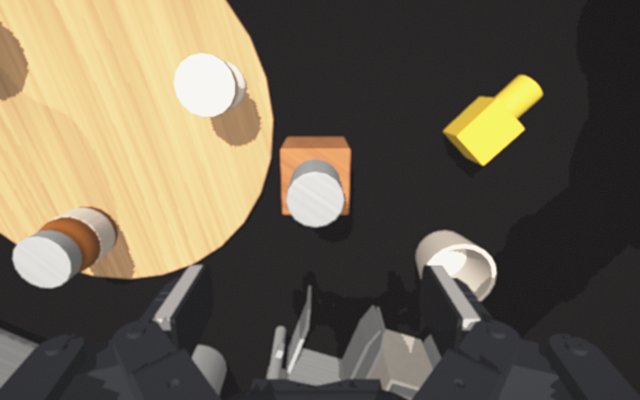

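The mill is upright and square to the tool, with the head top at (315,200). Now grasp the head and carry it.

```bash
python3 - <<'E'
from plan import *
Ra,Rb=np.load("Rab.npy")
f=eyes.grab_frame("wrist");c=unproj(f,(315.5,200.5),.118);print(c)
c[2]=0
env.goto(c+Z*.19,Ra)
env.move_straight(c+Z*.13,feed=.25)
print("hit",env.move_straight(c+Z*.08,feed=.08,f_stop=10))
claw.close_gripper();print("grip",readout.get_grip_width())
zt=readout.get_tcp_pos()[2]
env.move_straight(c+Z*(zt+.05),feed=.2)
env.goto(home-X*.13+Z*(zt+.05),Rb)
env.move_straight(home-X*.13+Z*(zt+.004),feed=.15)
st=env.move_straight(home-X*.048+Z*(zt+.004),feed=.06,f_stop=12)
print("in",st,(np.array(readout.get_tcp_pos())-home).round(4),readout.get_wrist_force(),readout.get_t())
if not st:
    p=np.array(readout.get_tcp_pos());print("down",env.move_straight(p-Z*.008,feed=.03,f_stop=6),readout.get_tcp_pos()[2]-zt)
f=eyes.grab_frame("scene");cv2.imwrite("pics/in.png",cv2.resize(f["frame"][190:370,250:490],None,fx=2.5,fy=2.5))
E
```

```text
[0.47950607 0.00213412 0.118     ]
hit False
grip 0.46560285774185545
in False [-0.0476 -0.0082  0.0848] [-0.09981318 -0.25279816 -2.38741964] 20.25
down True 7.410369523638827e-05
```

View pics/in.png

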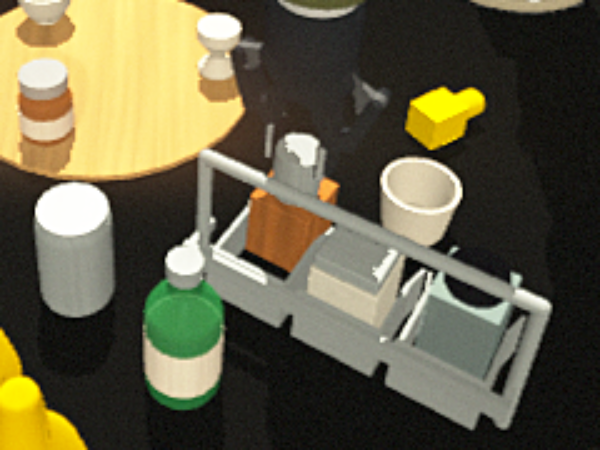

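The mill stands in the mouth of the bay at crop (290,220), between the walls. Now release it, then push the mill home and the jar after it with shut fingers.

```bash
python3 - <<'E'
from plan import *
claw.gripper_open();p=np.array(readout.get_tcp_pos())
env.move_straight(p+Z*.08,feed=.2)
env.move_straight(p+Z*.09-X*.06,feed=.25);claw.close_gripper()
t=np.deg2rad(30);sg=np.sign(Ro.from_rotvec(readout.get_eef_rot()).as_matrix()[:,1]@Y)
R=tool(X*np.sin(t)-Z*np.cos(t),sg*Y).as_rotvec()
for H in(home,home+.168*Y):
    c=np.array(readout.get_tcp_pos())
    if H is not home: 
        env.move_straight(H-X*.14+Z*.19,feed=.3)
    env.goto(H-X*.135+Z*.12,R)
    env.move_straight(H-X*.125+Z*.038,feed=.2)
    st=env.move_straight(H-X*.015+Z*.038,feed=.06,f_stop=18)
    q=np.array(readout.get_tcp_pos())-H;print("push",st,(q@X).round(4),(q@Y).round(4),np.round(readout.get_wrist_force(),1),readout.get_t())
    env.move_straight(H-X*.12+Z*.04,feed=.2);env.move_straight(H-X*.13+Z*.19,feed=.3)
env.goto([.45,.1,.33],tool(-Z,sg*Y).as_rotvec());env.pause(.3)
print(readout.get_t())
f=eyes.grab_frame("scene");cv2.imwrite("pics/p1.png",cv2.resize(f["frame"][190:370,250:490],None,fx=2.5,fy=2.5))
E
```

```text
push True -0.0548 0.0001 [-0.9 -0.6  0.5] 26.3083
push True -0.0435 0.0009 [-4.  -0.8  3.5] 30.4083
32.8917
```

View pics/p1.png

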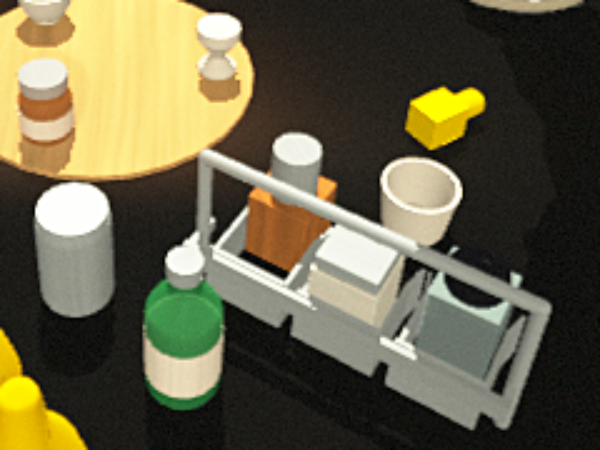

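The pushes stopped early. Checking how far each one actually moved.

```bash
python3 - <<'E'
from plan import *
from fit2 import sil
print("jar",sil("scene","jar",.072,.029,(.59,.277)),sil("top","jar",.072,.029,(.59,.277)))
for n in("scene","top"):
    f=eyes.grab_frame(n)
    for q in("mill","jar","tin"):
        print(n,q,[(round(r["confidence"],2),((lambda d:[(d@X).round(3),(d@Y).round(3)])(unproj(f,r["uv"],0)-home))) for r in models.mark_of(n,q)][:3])
env.goto([.47,.17,.34],tool(-Z,Y).as_rotvec())
f=eyes.grab_frame("wrist");cv2.imwrite("pics/w2.png",cv2.resize(f["frame"][100:300,180:460],None,fx=2.8,fy=2.8,interpolation=cv2.INTER_CUBIC));print(readout.get_t(),readout.get_grip_width())
for q in("mill","jar","tin"):print(q,[(round(r["confidence"],2),((lambda d:[(d@X).round(3),(d@Y).round(3)])(unproj(f,r["uv"],0)-home))) for r in models.mark_of("wrist",q)][:3])
E
```

```text
jar [(0.92, 1295, array([0.5827, 0.2668]), 314), (0.43, 393, array([-0.7178,  0.4632]), 393)] []
scene mill [(0.92, [np.float64(-0.366), np.float64(-0.701)]), (0.8, [np.float64(-0.272), np.float64(0.034)]), (0.77, [np.float64(-0.508), np.float64(-0.338)])]
scene jar [(0.44, [np.float64(-0.088), np.float64(0.076)])]
scene tin [(0.82, [np.float64(0.002), np.float64(0.092)])]
top mill [(0.81, [np.float64(-0.041), np.float64(-0.005)]), (0.74, [np.float64(-0.329), np.float64(-0.673)]), (0.71, [np.float64(-0.257), np.float64(0.055)])]
top jar [(0.49, [np.float64(-0.027), np.float64(-0.274)])]
top tin [(0.57, [np.float64(0.005), np.float64(0.084)])]
33.9833 -0.004832936860318305
mill [(0.88, [np.float64(-0.253), np.float64(0.036)]), (0.86, [np.float64(-0.051), np.float64(-0.009)])]
jar [(0.8, [np.float64(-0.038), np.float64(0.167)])]
tin [(0.72, [np.float64(0.001), np.float64(0.088)])]
```

View pics/w2.png

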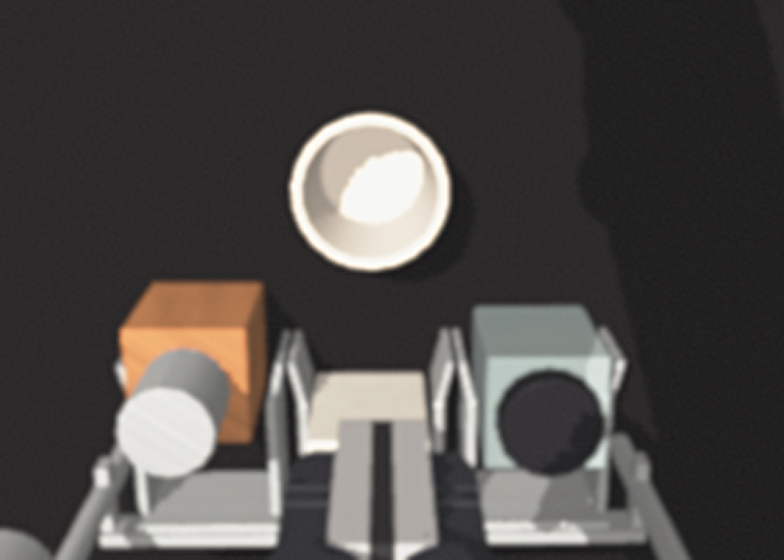

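Neither object stayed moved, though the tip went about 24 mm past each front face. They probably tipped about their leading bottom edges and rocked back, which means friction is high and I pushed too high up. I'll push again close to the worktop, slowly.

```bash
cat > push.py <<'E'
from plan import *
def chk(q,cams=("top","scene")):
    for n in cams:
        f=eyes.grab_frame(n);print("  ",n,q,[(round(r["confidence"],2),[float((d@X).round(3)),float((d@Y).round(3))]) for r in models.mark_of(n,q) for d in [unproj(f,r["uv"],0)-home] if abs(d@X)<.1 and -.05<d@Y<.22])
def push(H,q,dy=0,to=-.03,z=.010,back=-.12,fs=14):
    H=H+dy*Y
    t=np.deg2rad(30);R=tool(X*np.sin(t)-Z*np.cos(t),Y).as_rotvec()
    env.goto(H-X*.135+Z*.12,R);env.move_straight(H+X*back+Z*.05,feed=.25);env.move_straight(H+X*back+Z*z,feed=.08,f_stop=8)
    st=env.move_straight(H+X*to+Z*z,feed=.045,f_stop=fs)
    d=np.array(readout.get_tcp_pos())-H;print("push",st,(d@X).round(4),d[2].round(4),np.round(readout.get_wrist_force(),1),readout.get_t());chk(q)
    env.move_straight(H+X*back+Z*(z+.005),feed=.2);env.move_straight(H-X*.13+Z*.19,feed=.35);chk(q)
E
python3 - <<'E'
from push import *
push(home,"mill",dy=-.003)
f=eyes.grab_frame("scene");cv2.imwrite("pics/p2.png",cv2.resize(f["frame"][190:370,250:490],None,fx=2.5,fy=2.5))
print(readout.get_t())
E
```

```text
push False -0.0301 0.01 [-1.2  0.1 -0.3] 38.5417
   top mill [(0.87, [0.0, -0.004])]
   scene mill [(0.56, [-0.0, -0.005]), (0.33, [0.002, 0.163])]
   top mill [(0.87, [-0.002, 0.0]), (0.74, [-0.042, 0.171])]
   scene mill [(0.96, [0.006, -0.009])]
40.9667
```

Pushing low works: the mill went in about 50 mm. Now push it on to a firm stop, then the jar.

```bash
python3 - <<'E'
from push import *
push(home,"mill",dy=-.003,to=-.01,back=-.07)
push(home+.168*Y,"jar",to=-.01,back=-.11)
env.goto([.45,.19,.34],tool(-Z,Y).as_rotvec());env.pause(.2)
f=eyes.grab_frame("wrist");w=cv2.resize(f["frame"][120:300,200:460],None,fx=2,fy=2)
for q in("mill","jar","tin"):print("w",q,[(round(r["confidence"],2),((lambda d:[(d@X).round(3),(d@Y).round(3)])(unproj(f,r["uv"],0)-home))) for r in models.mark_of("wrist",q)][:3])
g=eyes.grab_frame("scene");g=cv2.resize(g["frame"][195:355,260:480],(520,378))
cv2.imwrite("pics/fin.png",cv2.resize(np.vstack([w[:340],g]),None,fx=.82,fy=.82));print(readout.get_t())
E
```

```text
push True -0.0214 0.0088 [-0.3  0.4 -1.1] 43.7667
   top mill [(0.69, [0.008, 0.008])]
   scene mill [(0.61, [0.01, -0.011])]
   top mill [(0.73, [-0.007, 0.01]), (0.46, [-0.003, 0.166])]
   scene mill [(0.87, [0.008, -0.008]), (0.46, [0.01, 0.082])]
push True -0.0238 0.0089 [-0.7  0.2  0.5] 49.9083
   top jar [(0.72, [-0.004, 0.167])]
   scene jar [(0.71, [0.006, 0.166]), (0.35, [-0.006, 0.162])]
   top jar [(0.7, [-0.002, 0.173])]
   scene jar [(0.81, [0.004, 0.158])]
w mill [(0.82, [np.float64(-0.255), np.float64(0.033)]), (0.72, [np.float64(0.002), np.float64(-0.006)])]
w jar [(0.83, [np.float64(0.003), np.float64(0.171)])]
w tin [(0.9, [np.float64(0.003), np.float64(0.08)])]
54.9333
```

View pics/fin.png

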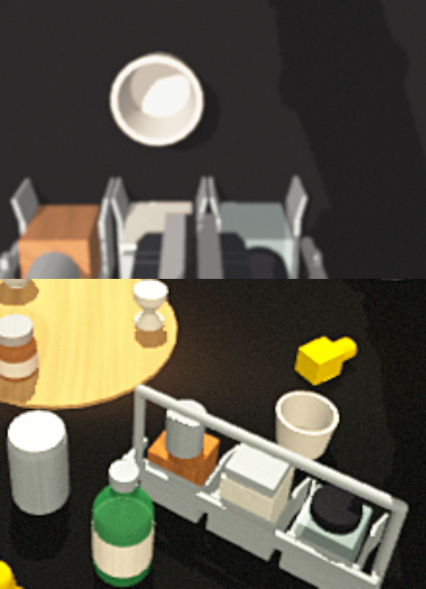

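The wrist view shows the mill, tin and jar fronts level in the bays (rows 203–207). The scene view shows all three upright under the bar and the sugar bowl unmoved. Handing in.

```bash
python3 -c "
from plant import ticket,readout
print(readout.get_t());ticket.finish_job()"
```

```text
54.9333
the job is handed in; nothing more can be done
```

The mill is upright and home in the empty bay under the bar, and the jar is pushed home in its bay. I handed the job in at 54.9 s, inside the 72 s limit.

- **Mill:** I stood it up on the worktop, regripped it by its head, and set it in the bay mouth. I then pushed it in with shut fingers until the force rose sharply at the back stop.
- **Jar:** I pushed it home the same way, after the mill, also to a firm stop.
- **What went wrong:** my first pushes, 38 mm above the worktop, moved neither object. They seem to have tipped and rocked back. Pushing about 10 mm above the worktop fixed it.
- **Last checks:** the wrist camera put mill, jar and tin 2–3 mm from the estimated home line. The fronts looked level, the tin hadn't moved, and the sugar bowl and the other things in view stood where they were. I did not re-measure the ramekin or the spatula.
- **Disagreements:** marks from the other two cameras ranged from 7 mm short of home to 8 mm past it, and the pushes stopped 2–3 mm apart. I took the two force stops as the proof that both are home.

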